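Load the pot rack with the clay pots, each size in the holes that fit it

TASK

The four empty terracotta pots are going over to the greenhouse in the wooden rack and must not rattle: put the two large pots into the two large holes and the two small pots into the two small holes, one pot to a hole, lowering each without dropping it until it stands upright on the base of the rack. Leave the jar of gems and the potted sedum standing where they are.

Things in the scene. Friction and masses are not known exactly. Their poses are not given: they have to be found in the camera images.
- pot_large_1_center (a point): one of the two LARGE empty terracotta flower pots (alike), loose, standing upright: 67 mm across the rim, 61 mm tall; the upright rim band is the top 15 mm, below it the wall tapers to a foot of 46 mm. Take it across the outside of the rim. This point is on its axis, half-way up (30.5 mm above the underside); z is up along its axis. About 77 g.
- pot_large_2_center (a point): one of the two LARGE empty terracotta flower pots (alike), loose, standing upright: 67 mm across the rim, 61 mm tall; the upright rim band is the top 15 mm, below it the wall tapers to a foot of 46 mm. Take it across the outside of the rim. This point is on its axis, half-way up (30.5 mm above the underside); z is up along its axis. About 77 g.
- pot_small_1_center (a point): one of the two SMALL empty terracotta flower pots (alike), loose, standing upright: 53 mm across the rim, 48 mm tall; the upright rim band is the top 12 mm, below it the wall tapers to a foot of 36 mm. Take it across the outside of the rim. This point is on its axis, half-way up (24 mm above the underside); z is up along its axis. About 60 g.
- pot_small_2_center (a point): one of the two SMALL empty terracotta flower pots (alike), loose, standing upright: 53 mm across the rim, 48 mm tall; the upright rim band is the top 12 mm, below it the wall tapers to a foot of 36 mm. Take it across the outside of the rim. This point is on its axis, half-way up (24 mm above the underside); z is up along its axis. About 60 g.
- hole_large_1_mouth (a point): one of two alike LARGE holes, 63 mm, in a plywood insert of the pot rack. A large pot stands snug in it, rim top 34 mm and half-way point 3.5 mm above the insert's top. Firm wooden rack: four 9 mm inserts in a row, 80 mm apart, in any order, tops and rails 57 mm above the table; pots stand on the base board 27 mm below the inserts' top; end boards 102 mm high. Point: hole centre in the top face; x across the row, y along it, z up.
- hole_large_2_mouth (a point): one of two alike LARGE holes, 63 mm, in a plywood insert of the pot rack. A large pot stands snug in it, rim top 34 mm and half-way point 3.5 mm above the insert's top. Firm wooden rack: four 9 mm inserts in a row, 80 mm apart, in any order, tops and rails 57 mm above the table; pots stand on the base board 27 mm below the inserts' top; end boards 102 mm high. Point: hole centre in the top face; x across the row, y along it, z up.
- hole_small_1_mouth (a point): one of two alike SMALL holes, 52 mm, in a plywood insert of the pot rack. A small pot stands snug in it, rim top 21 mm above and half-way point 3 mm below the insert's top; a large one jams. Firm wooden rack: four 9 mm inserts in a row, 80 mm apart, in any order, tops and rails 57 mm above the table; pots stand on the base board 27 mm below the inserts' top; end boards 102 mm high. Point: hole centre in the top face; x across the row, y along it, z up.
- hole_small_2_mouth (a point): one of two alike SMALL holes, 52 mm, in a plywood insert of the pot rack. A small pot stands snug in it, rim top 21 mm above and half-way point 3 mm below the insert's top; a large one jams. Firm wooden rack: four 9 mm inserts in a row, 80 mm apart, in any order, tops and rails 57 mm above the table; pots stand on the base board 27 mm below the inserts' top; end boards 102 mm high. Point: hole centre in the top face; x across the row, y along it, z up.
- jar_center (a point): bystander: a round jar of blue gems with a gold lid, 62 mm across, 90 mm tall, loose among the pots; this point is half-way up. Leave it where it stands. (Furniture: a cabinet 210 mm tall stands behind the right-hand things, at least 95 mm from any of their centres, so close the gripper left-right there; between the rack and the robot lies a closed wooden box with a tin on it, 115 mm high in all.)
- plant_center (a point): bystander: lime-green sedum in a square black nursery pot, 66 mm square, 71 mm tall, with leaves spreading to about 104 mm and up to 106 mm, loose among the pots; this point is on its axis 35 mm above the underside. Leave it where it stands.
Things that resemble listed ones, but are neither listed nor needed, are in the scene too. Leave any turquoise look-alike of the part that bears pot_small_1_center alone. What is shaped like the part that bears pot_large_2_center but turquoise is not meant.

How it is judged (in metres and radians):
At the end, for the whole second after the job is handed in: Each large pot stands in one of the large holes and each small pot in one of the small holes, one to a hole: its middle within 8 mm of the hole's centre, its height within 5 mm of standing on the base board, upright within 0.1 rad (6 degrees), released and at rest (((horizontal distance between pot_large_1_center and hole_large_1_mouth below 0.008 m and z of pot_large_1_center in the frame of hole_large_1_mouth between -0.0015 and 0.0085 m) or (horizontal distance between pot_large_1_center and hole_large_2_mouth below 0.008 m and z of pot_large_1_center in the frame of hole_large_2_mouth between -0.0015 and 0.0085 m)) and angle between each of pot_large_1_center, pot_large_2_center, pot_small_1_center, pot_small_2_center's own z axis and vertical below 0.1 rad and linear speed of each of pot_large_1, pot_large_2, pot_small_1, pot_small_2 below 0.02 m/s and ((horizontal distance between pot_large_2_center and hole_large_1_mouth below 0.008 m and z of pot_large_2_center in the frame of hole_large_1_mouth between -0.0015 and 0.0085 m) or (horizontal distance between pot_large_2_center and hole_large_2_mouth below 0.008 m and z of pot_large_2_center in the frame of hole_large_2_mouth between -0.0015 and 0.0085 m)) and ((horizontal distance between pot_small_1_center and hole_small_1_mouth below 0.008 m and z of pot_small_1_center in the frame of hole_small_1_mouth between -0.008 and 0.002 m) or (horizontal distance between pot_small_1_center and hole_small_2_mouth below 0.008 m and z of pot_small_1_center in the frame of hole_small_2_mouth between -0.008 and 0.002 m)) and ((horizontal distance between pot_small_2_center and hole_small_1_mouth below 0.008 m and z of pot_small_2_center in the frame of hole_small_1_mouth between -0.008 and 0.002 m) or (horizontal distance between pot_small_2_center and hole_small_2_mouth below 0.008 m and z of pot_small_2_center in the frame of hole_small_2_mouth between -0.008 and 0.002 m))); the robot touches nothing.
It fails at once if the jar of blue gems is pushed more than 25 mm from its place or tipped (distance of jar_center from where it was at the start of the episode above 0.025 m or angle between jar_center's own z axis and vertical above 0.35 rad).
It fails at once if the sedum plant is pushed more than 25 mm from its place or tipped (distance of plant_center from where it was at the start of the episode above 0.025 m or angle between plant_center's own z axis and vertical above 0.35 rad).
It fails at once if a pot is dropped on the rack: it meets a hole faster than 0.8 m/s (a fall of more than 3 cm) ((linear speed of pot_large_1 above 0.8 m/s and (distance between pot_large_1_center and hole_large_1_mouth below 0.05 m or distance between pot_large_1_center and hole_large_2_mouth below 0.05 m or distance between pot_large_1_center and hole_small_1_mouth below 0.05 m or distance between pot_large_1_center and hole_small_2_mouth below 0.05 m)) or (linear speed of pot_large_2 above 0.8 m/s and (distance between pot_large_2_center and hole_large_1_mouth below 0.05 m or distance between pot_large_2_center and hole_large_2_mouth below 0.05 m or distance between pot_large_2_center and hole_small_1_mouth below 0.05 m or distance between pot_large_2_center and hole_small_2_mouth below 0.05 m)) or (linear speed of pot_small_1 above 0.8 m/s and (distance between pot_small_1_center and hole_large_1_mouth below 0.05 m or distance between pot_small_1_center and hole_large_2_mouth below 0.05 m or distance between pot_small_1_center and hole_small_1_mouth below 0.05 m or distance between pot_small_1_center and hole_small_2_mouth below 0.05 m)) or (linear speed of pot_small_2 above 0.8 m/s and (distance between pot_small_2_center and hole_large_1_mouth below 0.05 m or distance between pot_small_2_center and hole_large_2_mouth below 0.05 m or distance between pot_small_2_center and hole_small_1_mouth below 0.05 m or distance between pot_small_2_center and hole_small_2_mouth below 0.05 m))).
It also fails if it takes over 109 s, if anything falls off the work surface, if the arm or the gripper's body presses on something with over 40 N, if the wrist force passes 120 N, or if a joint passes its speed limit or range.

ROBOT

A 7-joint arm with a two-finger parallel gripper is mounted at the origin on the work surface; the furniture and walls round the work are solid. World frame = base frame: x ahead of the robot, y to its left, z up, the work surface at z = 0. Lengths are in m, angles in degrees, forces in N, time in s.
With the tool pointing down it reaches from about 0.4 to 0.9 m from the base axis. Payload 5.6 kg.
Tool frame: the origin (TCP) lies at the very end of the fingers, on their centre line; the grasp point (between the pads) lies 19 mm behind it; z points along the fingers, y is the line along which they close (so a half turn about z gives the same grasp; the last joint's range is limited). The gripper opens to 92 mm and grips with 3 to 60 N. Pads are 20 mm wide; open, the fingers measure 128 mm over their backs; the gripper's body (75 mm by 189 mm) begins 69 mm behind the grasp point.
Start: joints at [-2.464, 26.786, -0.665, 91.828, 0.344, 61.387, -3.226], TCP at [0.65, -0, 0.215] pointing down, gripper open.
Joint ranges: [-144.91, 144.91], [-17.63, 115.5], [-89.93, 88.59], [15.96, 139.68], [-74.01, 254.01], [8.47, 105.57], [-167.45, 167.45]. Speed limits (degrees/s): [147.25, 147.25, 180, 180, 180, 180, 180].

INTERFACE

Orientations are given as [roll, pitch, yaw] about the fixed x, y, z axes, in that order (R = Rz(yaw) Ry(pitch) Rx(roll)).
In Python, from bench import arm, imaging, job, spotter gives the robot as it stands. The module is installed in compiled form; this text tells all that it offers. Calls block until the motion is done:
- arm.reach(position, orientation): joint-space move of the TCP to a pose.
- arm.line_to(position, rot=None, vel=0.15): straight line of the TCP; rot=None keeps the orientation; vel is the mean speed in m/s.
- arm.goto_joints(angles): joint-space move.
- arm.move_gripper(opening, f_grip=None): opening from 0.0 (shut) to 1.0 (fully open); f_grip is the grip in N (None keeps the last); returns when the fingers have stopped.
- arm.dwell(seconds).
- arm.inverse_kinematics(position, orientation): joint angles nearest the present ones, or None.
- arm.get_obs(): the state.
- imaging.grab_frame(name): name is "scene" or "side" or "wrist"; returns the picture (400x640x3 uint8, blue, green, red); there is no depth.
- imaging.camera_params(name): a dict with "camera_matrix" (3x3 intrinsics, pixels), "distortion" ([k1, k2, p1, p2, k3] as OpenCV has them; the pictures are not rectified), "world_to_cam" (4x4, takes a point from world to camera coordinates). Camera axes: x right, y down, z forward; pixel columns grow to the right and rows downward; lengths in m; the calibration is good to about 2 mm. A picture is of the moment at which its call begins: read the wrist's pose just before it. camera_params takes no time and is no camera call; for the wrist camera it gives the pose at the moment of the call.
A pose or a line that the arm cannot do raises arm.PlanningError and nothing moves.
- job.close_job(): hands the job in; it is judged then, once.
Trained networks look in the newest picture that a camera, given by its name, has taken for a name from the list of things; names that differ only in an ending like _2 or _b are one class to them, and where a whole thing is asked for, a point or a joint stands for the part that bears it (a point fixed in the world has none). Each returns a list of dicts, best first, with "conf" (0 to 1); they miss things now and then, are a little off and sometimes report something else, mostly with a low value. They report only what shows in the picture. A call takes as long as a camera call. They do not tell look-alikes from the thing itself.
- spotter.boxes_of(label, camera): "extent" ([centre column, centre row, width, height] in pixels, round what is visible of it).
- spotter.pinpoint(label, camera): "at" ([column, row] in pixels: a listed point, or the origin of a listed thing).
The state is a dict: "time": time; "joint_positions": joint angles; "qd": joint speeds; "tau": joint torques, N m; "position": TCP position; "ee_rot": TCP orientation; "contact_force": force on the tool from outside, world axes, zero at the start; "torque": the same for the moment, N m; "opening": opening from 0.0 (shut) to 1.0 (fully open); "grip_force": force on a finger pad.
Only numpy, scipy, OpenCV 4.12 (cv2) and the standard library are available. Lean on these libraries where they do the work, as an engineer would, in place of code of your own. Each camera call takes 0.05 s, during which the arm holds its last target. There are 200 camera calls.

## Working session

There is one attempt and no reset: what is moved stays moved. The work goes in short steps, each a Python script; the robot and the scene stay as the last script left them, time stands still between calls to the robot, and variables do not carry over. Pictures are saved under pics/ and viewed, at most 14 in all, crops included, and the job is handed in when it is done.

```bash
mkdir -p pics; python3 - <<'E'
from bench import arm,imaging,job,spotter
import cv2,numpy as np
for n in("scene","side","wrist"):
    im=imaging.grab_frame(n); cv2.imwrite(f"pics/{n}0.png",im)
    p=imaging.camera_params(n); W=np.array(p["world_to_cam"]); print(n,-W[:3,:3].T@W[:3,3],W[2,:3],np.array(p["camera_matrix"]).round(1).tolist(),p["distortion"])
    for l in("pot_large_1_center","pot_small_1_center","hole_large_1_mouth","hole_small_1_mouth","jar_center","plant_center"):
        print(l,[(round(d["conf"],2),np.round(d["at"]).astype(int).tolist()) for d in spotter.pinpoint(l,n)])
print(arm.get_obs())
E
```

```text
scene [ 0.73853221 -0.60497452  1.15604495] [-0.24993143  0.43244903 -0.86632679] [[415.5, 0.0, 323.3], [0.0, 415.5, 198.3], [0.0, 0.0, 1.0]] [-0.02220406  0.          0.          0.          0.        ]
pot_large_1_center [(0.9, [291, 255])]
pot_small_1_center [(0.77, [321, 239]), (0.59, [364, 168]), (0.55, [256, 300]), (0.27, [255, 241])]
hole_large_1_mouth [(0.79, [369, 125])]
hole_small_1_mouth [(0.56, [367, 147])]
jar_center [(0.74, [253, 240])]
plant_center [(0.57, [292, 222])]
side [0.2410088  1.1436629  0.53347291] [ 0.12966616 -0.92605587 -0.35441107] [[372.9, 0.0, 314.3], [0.0, 372.9, 203.2], [0.0, 0.0, 1.0]] [-0.01084215  0.          0.          0.          0.        ]
pot_large_1_center [(0.64, [283, 211])]
pot_small_1_center [(0.51, [300, 205]), (0.49, [324, 185])]
hole_large_1_mouth [(0.67, [299, 252])]
hole_small_1_mouth [(0.75, [289, 242])]
jar_center [(0.54, [342, 190])]
plant_center [(0.63, [329, 198])]
wrist [0.64953966 0.06800362 0.3843644 ] [ 0.00118544 -0.24649612 -0.96914305] [[280.4, 0.0, 321.6], [0.0, 280.4, 206.6], [0.0, 0.0, 1.0]] [-0.02135177  0.          
[... 175 characters left out ...]
ime': 1.05, 'joint_positions': array([-2.46433807, 26.78380966, -0.66455212, 91.82592545,  0.34346085,
       61.3863907 , -3.22603333]), 'qd': array([ 0.06024431, -0.11280291,  0.06046677, -0.07376046,  0.01538357,
        0.09482344,  0.02007265]), 'tau': array([ 4.63525957e-04, -5.20425153e+01, -1.21678796e-02, -2.44060278e+01,
       -5.65542199e-02,  1.13951694e-02,  3.23289078e-05]), 'position': array([ 6.50031357e-01, -3.45602268e-05,  2.14629283e-01]), 'ee_rot': array([1.79994041e+02, 1.73889401e-03, 8.99960188e+01]), 'contact_force': array([0.09623864, 0.30422493, 0.43557118]), 'torque': array([ 0.02626787, -0.05244033,  0.03839165]), 'grip_force': 0.0, 'opening': 0.998828259523312}
```

```bash
python3 - <<'E'
import cv2
a=cv2.imread("pics/scene0.png")[70:340,180:480]; cv2.imwrite("pics/scene0c.png",cv2.resize(a,None,fx=2.2,fy=2.2,interpolation=cv2.INTER_CUBIC))
E
```

```text
(no output)
```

View pics/scene0c.png

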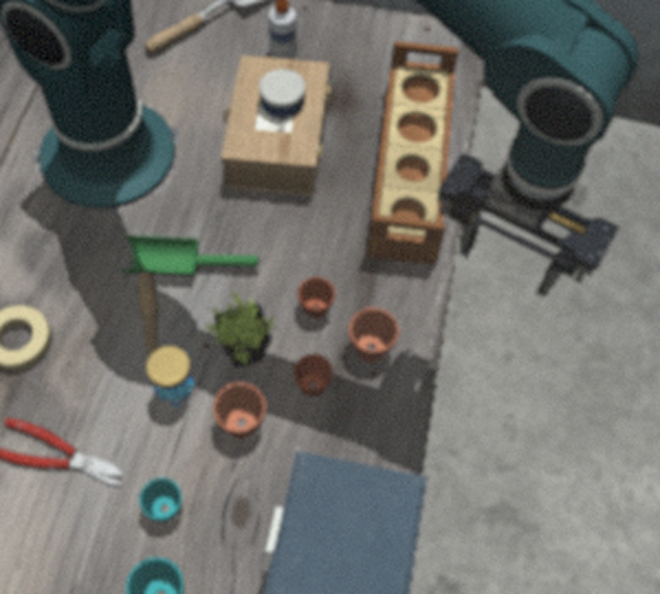

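View pics/wrist0.png

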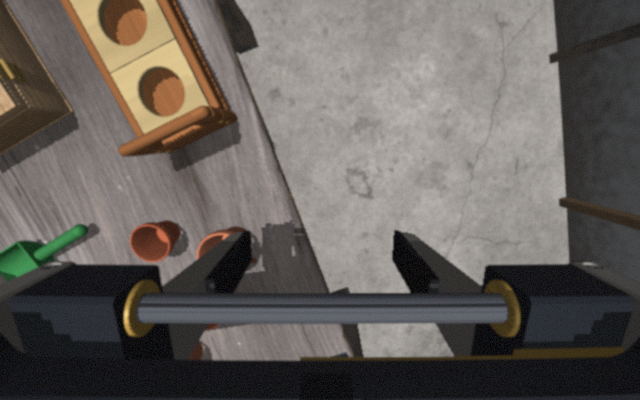

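```bash
cat > h.py <<'E'
from bench import arm,imaging,job,spotter
import cv2,numpy as np
def ray(p,uv):
    K=np.array(p["camera_matrix"]);W=np.array(p["world_to_cam"])
    u=cv2.undistortPoints(np.array(uv,float).reshape(-1,1,2),K,np.array(p["distortion"])).reshape(-1,2)
    d=np.c_[u,np.ones(len(u))]@W[:3,:3]
    return -W[:3,:3].T@W[:3,3],d
def onz(p,uv,z):
    c,d=ray(p,uv); return c+d*((np.array(z)-c[2])/d[:,2])[:,None]
def proj(p,X):
    W=np.array(p["world_to_cam"]); r=cv2.Rodrigues(W[:3,:3])[0]
    return cv2.projectPoints(np.array(X,float).reshape(-1,3),r,W[:3,3],np.array(p["camera_matrix"]),np.array(p["distortion"]))[0].reshape(-1,2)
E
python3 - <<'E'
from h import *
p=imaging.camera_params("scene")
c=lambda L:[(180+a/2.2,70+b/2.2) for a,b in L]
print("sA lA sB lB",onz(p,c([(316,290),(373,326),(313,370),(240,399)]),[.048,.061,.048,.061]).round(3).tolist())
print("turq",onz(p,c([(160,492),(155,578)]),[.048,.061]).round(3).tolist())
print("holes",onz(p,c([(420,88),(416,127),(412,167),(408,213)]),[.057]*4).round(3).tolist())
print("jar plant",onz(p,c([(168,365),(240,325)]),[.09,.08]).round(3).tolist())
print("box",onz(p,c([(240,57),(329,63),(315,165),(223,158)]),[.08]*4).round(3).tolist())
print("cab",onz(p,c([(297,453),(424,476)]),[.21]*2).round(3).tolist())
print("rack ends",onz(p,c([(395,45),(457,48),(372,220),(440,225)]),[.102]*4).round(3).tolist())
E
```

```text
sA lA sB lB [[0.426, -0.062, 0.048], [0.524, -0.076, 0.061], [0.486, -0.168, 0.048], [0.43, -0.257, 0.061]]
turq [[0.411, -0.408, 0.048], [0.47, -0.497, 0.061]]
holes [[0.378, 0.335, 0.057], [0.41, 0.262, 0.057], [0.441, 0.191, 0.057], [0.476, 0.114, 0.057]]
jar plant [[0.334, -0.276, 0.09], [0.377, -0.176, 0.08]]
box [[0.113, 0.222, 0.08], [0.239, 0.285, 0.08], [0.325, 0.102, 0.08], [0.203, 0.041, 0.08]]
cab [[0.559, -0.325, 0.21], [0.688, -0.276, 0.21]]
rack ends [[0.318, 0.355, 0.102], [0.404, 0.401, 0.102], [0.45, 0.048, 0.102], [0.534, 0.09, 0.102]]
```

Candidates in the scene image: terracotta small pots at (324,205) and (322,240), large at (350,221) and (289,256). The turquoise look-alikes at (253,297) and (250,338) are excluded. The rack holes run from (371,110) to (365,167). Next I'll take closer wrist views of both areas.

```bash
python3 - <<'E'
from h import *
import pickle
d={}
for n,x,y,ps in(("rack",.427+.0277,.225-.062,114),("pots",.46,-.225,90)):
    arm.reach([x,y,.30],[180,0,ps]); arm.dwell(.3)
    p=imaging.camera_params("wrist"); im=imaging.grab_frame("wrist"); d[n]=(p,im); cv2.imwrite(f"pics/w_{n}.png",im)
pickle.dump(d,open("v.pkl","wb")); print(arm.get_obs()["time"])
cv2.imwrite("pics/both.png",np.vstack([cv2.resize(d[k][1][:300],(600,281)) for k in d]))
E
```

```text
4.2333
```

View pics/both.png

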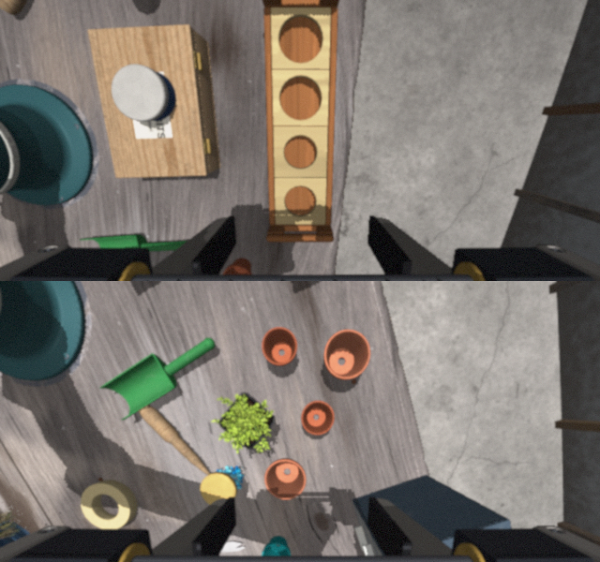

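The upper view shows the rack holes from far to near: large (300,38), large (300,98), small (300,152), small (300,201). The lower view shows the terracotta pots: small (280,347), large (347,354), small (317,418), large (285,478). The gold-lidded jar is at (217,487) and the sedum at (246,422). I'll fit these precisely now.

```bash
cat > fit.py <<'E'
from h import *
from scipy.optimize import minimize
t=np.linspace(0,2*np.pi,72,endpoint=False); circ=np.c_[np.cos(t),np.sin(t)]
def ring(c,r,z): return np.c_[np.array(c)+r*circ,np.full(72,z)]
G=dict(L=(.0335,.023,.061,.015),S=(.0265,.018,.048,.012))
def potfit(p,im,kind,c0,base=0.):
    R,f,h,b=G[kind]
    hsv=cv2.cvtColor(im,cv2.COLOR_BGR2HSV).astype(int)
    B,Gc,Rr=[im[...,i].astype(int) for i in range(3)]
    m=((Rr-B>35)&(Rr-Gc>25)).astype(np.uint8)
    m=cv2.morphologyEx(m,cv2.MORPH_CLOSE,np.ones((7,7)))
    loc=np.zeros_like(m); cv2.fillConvexPoly(loc,cv2.convexHull(proj(p,ring(c0,R+.015,base+h)).astype(np.float32)).astype(int),1); m=m*loc
    def cost(c):
        X=np.r_[ring(c,R,base+h),ring(c,R,base+h-b),ring(c,f,base)]
        s=np.zeros(m.shape,np.uint8); cv2.fillConvexPoly(s,np.round(cv2.convexHull(proj(p,X).astype(np.float32))*16).astype(int),1,shift=4)
        return -((s&m).sum()/max((s|m).sum(),1))
    r=minimize(cost,c0,method="Nelder-Mead",options=dict(initial_simplex=np.array(c0)+np.array([[0,0],[.008,0],[0,.008]]),xatol=1e-4,fatol=1e-4))
    return r.x,-r.fun
def samp(im,uv): return cv2.remap(im,uv[:,0].astype(np.float32).reshape(-1,1),uv[:,1].astype(np.float32).reshape(-1,1),cv2.INTER_LINEAR).mean()
def rackfit(p,im,q0,radii,z=.057):
    g=cv2.GaussianBlur(im,(0,0),1)[...,1].astype(np.float32)
    def cen(q): return [np.array(q[:2])+k*.08*np.array([np.cos(q[2]),np.sin(q[2])]) for k in(-1.5,-.5,.5,1.5)]
    def cost(q):
        return -sum(samp(g,proj(p,ring(c,r+.003,z)))-samp(g,proj(p,ring(c,r-.003,z))) for c,r in zip(cen(q),radii))
    r=minimize(cost,q0,method="Nelder-Mead",options=dict(initial_simplex=np.array(q0)+np.array([[0,0,0],[.01,0,0],[0,.01,0],[0,0,.06]]),xatol=1e-4,fatol=1e-3))
    return r.x,-r.fun,cen(r.x)
E
python3 - <<'E'
from fit import *
import pickle
d=pickle.load(open("v.pkl","rb"))
p,im=d["rack"]
for rad in([.0315,.0315,.026,.026],[.026,.026,.0315,.0315]):
    q,s,c=rackfit(p,im,[.427,.225,np.deg2rad(-66)],rad); print(q.round(4),np.rad2deg(q[2]),round(s,1),np.round(c,4).tolist())
    if rad[0]>.03:
        for cc,r in zip(c,rad): cv2.polylines(im,[proj(p,ring(cc,r,.057)).round().astype(int)],True,(255,0,0))
p2,i2=d["pots"]; o=i2.copy()
for n,k,c in(("sA","S",(.426,-.062)),("lA","L",(.524,-.076)),("sB","S",(.486,-.168)),("lB","L",(.43,-.257))):
    x,s=potfit(p2,i2,k,c); print(n,x.round(4),round(s,3)); R,f,h,b=G[k]
    cv2.polylines(o,[proj(p2,ring(x,R,h)).round().astype(int)],True,(255,0,0))
u=lambda a,b:(a*640/600,(b-281)*300/281)
print("jar,plant",onz(p2,[u(217,487),u(246,425)],[.09,.07]).round(3).tolist())
print("cab",onz(p2,[u(356,494),u(425,477),u(508,522)],[.21]*3).round(3).tolist())
cv2.imwrite("pics/fit1.png",np.hstack([cv2.resize(im[0:280,240:400],None,fx=2,fy=2),cv2.resize(o[0:280,200:420],None,fx=2,fy=2)]))
E
```

```text
[ 0.4242  0.2255 -1.1564] -66.25690959151905 341.7 [[0.3759, 0.3353], [0.4081, 0.2621], [0.4403, 0.1889], [0.4725, 0.1156]]
[ 0.4195  0.2213 -1.1311] -64.80569481450368 160.6 [[0.3684, 0.3299], [0.4025, 0.2575], [0.4365, 0.1851], [0.4706, 0.1127]]
sA [ 0.4268 -0.0665] 0.966
lA [ 0.5259 -0.0801] 0.984
sB [ 0.4851 -0.1709] 0.987
lB [ 0.433  -0.2688] 0.969
jar,plant [[0.333, -0.272, 0.09], [0.377, -0.181, 0.07]]
cab [[0.517, -0.243, 0.21], [0.587, -0.225, 0.21], [0.684, -0.275, 0.21]]
```

View pics/fit1.png

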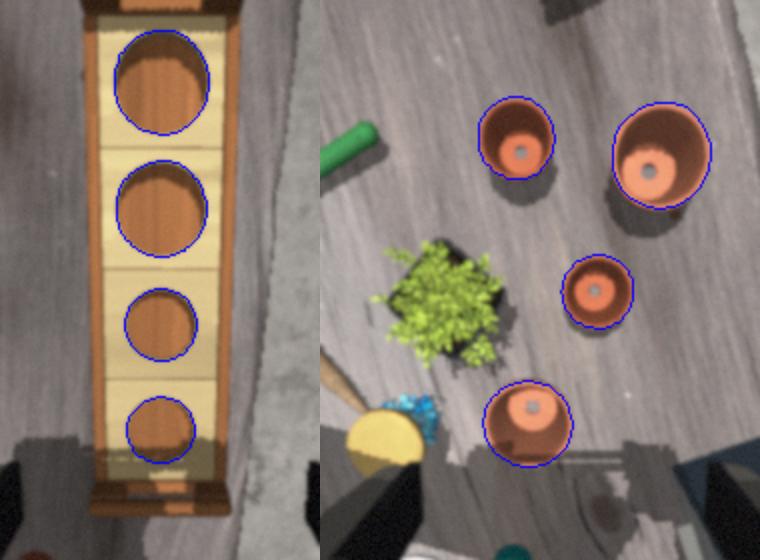

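The fits match the images closely, and the large holes are the two far ones. I'll start with the far-right large pot.

```bash
cat > go.py <<'E'
from fit import *
POT=dict(sA=("S",(.4268,-.0665),10),lA=("L",(.5259,-.0801),110),sB=("S",(.4851,-.1709),105),lB=("L",(.433,-.2688),72))
HOLE=[(.3759,.3353),(.4081,.2621),(.4403,.1889),(.4725,.1156)]; PSI=113.7
OFF=dict(L=.035,S=.031); W=dict(L=.067/.092,S=.053/.092)
def ob(): return arm.get_obs()
def pick(n):
    k,c,a=POT[n]; psi=min((a+90,a-90),key=lambda s:abs(s-PSI)); R=[180,0,psi]
    arm.move_gripper(1.0 if k=="L" else .88)
    arm.reach([*c,.22],R); arm.line_to([*c,OFF[k]],vel=.2)
    arm.move_gripper(0.,f_grip=15); o=ob(); print(n,"grip",round(o["opening"],3),"want",round(W[k],3),round(o["grip_force"],1))
    arm.line_to([*c,.25],vel=.2); o=ob(); print("lifted",round(o["opening"],3),round(o["grip_force"],1),o["time"])
def place(n,h):
    k=POT[n][0]; c=HOLE[h]; R=[180,0,PSI]
    arm.reach([*c,.22],R); arm.line_to([*c,.030+OFF[k]+.022],vel=.15); arm.dwell(.15)
    f0=ob()["contact_force"]; z=.030+OFF[k]+.022; zend=.030+OFF[k]-.002
    while z>zend:
        z=max(z-(.004 if z>.036+OFF[k] else .001),zend); arm.line_to([*c,z],vel=.06)
        f=ob()["contact_force"]-f0
        if np.linalg.norm(f)>4: break
    o=ob(); print("down z-foot",round(o["position"][2]-OFF[k],4),"f",f.round(1),round(o["opening"],3))
    return k,c
def release(k,c):
    arm.move_gripper(min(W[k]+.16,1)); arm.line_to([*c,.25],vel=.25); print("t",ob()["time"])
E
python3 - <<'E'
from go import *
pick("lA"); k,c=place("lA",1)
if ob()["position"][2]-OFF[k]<.034: release(k,c)
E
```

```text
lA grip 0.713 want 0.728 15.0
lifted 0.714 15.0 8.6583
down z-foot 0.0305 f [-1.3 -0.6  7.1] 0.713
t 15.6167
```

```bash
python3 - <<'E'
from go import *
for n,h in(("sA",2),("sB",3),("lB",0)):
    pick(n)
    if abs(ob()["opening"]-W[POT[n][0]])>.04: print("bad grip"); break
    k,c=place(n,h)
    if ob()["position"][2]-OFF[k]<.033: release(k,c)
    else: print("high",h); break
else:
    arm.reach([.4547,.163,.30],[180,0,114]); arm.dwell(.3)
    p=imaging.camera_params("wrist"); im=imaging.grab_frame("wrist"); o=im.copy()
    for n,h in(("lB",0),("lA",1),("sA",2),("sB",3)):
        k=POT[n][0]; x,s=potfit(p,im,k,HOLE[h],.03); print(n,((x-HOLE[h])*1e3).round(1),round(s,3))
        cv2.polylines(o,[proj(p,ring(HOLE[h],G[k][0],.03+G[k][2])).round().astype(int)],True,(255,0,0))
    cv2.imwrite("pics/end.png",cv2.resize(o[:280,200:440],None,fx=2,fy=2)); s=imaging.grab_frame("scene")
    cv2.imwrite("pics/scene1.png",cv2.resize(s[70:340,180:480],None,fx=2,fy=2))
E
```

```text
sA grip 0.565 want 0.576 15.0
lifted 0.566 15.0 19.9667
down z-foot 0.0304 f [-1.9 -0.5  5.7] 0.568
t 26.025
sB grip 0.556 want 0.576 15.0
lifted 0.553 15.0 31.2083
down z-foot 0.0303 f [-0.8 -0.2  4.6] 0.551
t 38.0333
lB grip 0.702 want 0.728 15.0
lifted 0.702 15.0 42.8917
down z-foot 0.0305 f [-0.3 -1.1  4.7] 0.703
t 50.0833
lB [0.3 1.8] 0.68
lA [-0.6 -0.7] 0.603
sA [-0.   0.1] 0.523
sB [-0.9  2.4] 0.663
```

View pics/end.png

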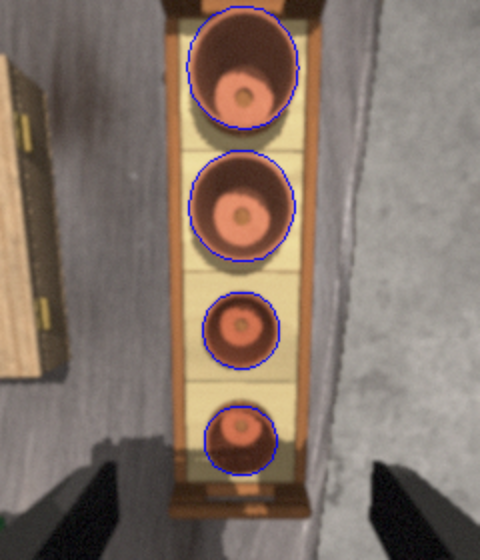

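View pics/scene1.png

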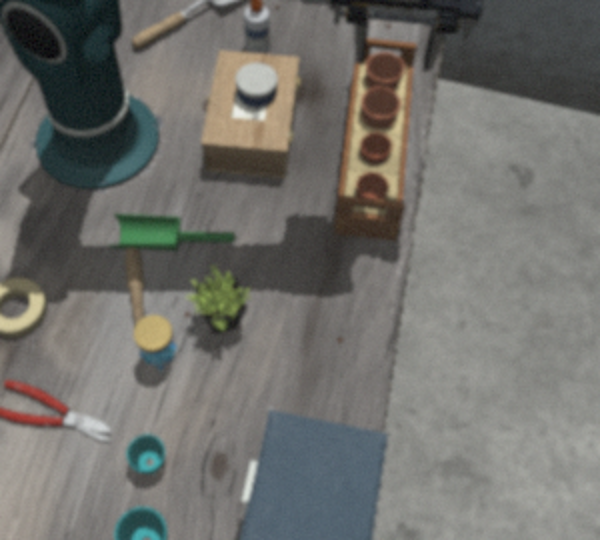

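All four pots stand centred in their holes, with each rim matching its predicted circle at rows 68, 205, 330 and 440. The jar (155,340) and the sedum (220,300) haven't moved, and the robot is clear of everything.

```bash
python3 -c "
from bench import job; print(job.close_job())"
```

```text
the job is handed in; nothing more can be done
None
```

The job is handed in: all four terracotta pots stand in their matching rack holes and the last images show the jar and sedum where they were; the judge's result was not reported back.

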